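Draw out the sensor boom to its set mark and hold it

TASK

First press the orange lock button on the swing boom so that its sprung telescoping arm is released and pops out a little, then take the black knob and, with the arm still short so that it clears the things around, swing the boom counter-clockwise (seen from above) right round to its stop. Then draw the arm out until the pointer is at the red mark on the scale, so that the sensor head stands over the white mortar, and finish while still holding the knob there, because the spring would pull the arm back in. Do not disturb the mortar, the brown bottle or the measuring cylinder.

Things in the scene. Friction and masses are not known exactly. Their poses are not given: they have to be found in the camera images.
- stand: Fixed stand of the boom: dark round foot, 104 mm across, with a steel post. Origin at the centre of the foot's underside, on the post's vertical axis; its -y axis is the direction in which the boom points (pivot to knob) when it is at its stop.
- pivot (a point): The point on the vertical swing axis at the height of the boom's centre line, 115 mm above the surface. The boom is an aluminium sleeve, 165 mm long (85 mm ahead of the pivot, 80 mm behind), 36 mm wide and 26 mm high; its top is 128 mm above the surface.
- boom (a joint): Swing of the boom about the post, rad. It grows counter-clockwise seen from above; 0.95 is the stop. It starts at 0 to 0.25 and turns stiffly (about 0.06 N m of friction), staying where it is left.
- inner_arm (a joint): How far the telescoping inner arm is drawn out of the sleeve, m: 0 locked in, at most 0.125. Locked, it does not move out. Once released, a spring pushes it out to about 0.027 by itself; drawn farther it pulls back with 40 N/m (1.5 to 3 N at the red mark).
- release (a joint): Travel of the orange lock button, m: 0 up, 0.006 fully down. It is pressed straight down and springs back; about 5 N for full travel, the lock lets go at about 0.0035 (3.3 N). Once the arm has popped out the button may be let go: it does not lock again.
- button_top (a point): Centre of the top of the orange lock button, a round button of 19 mm diameter that stands 9.5 mm above its black collar, 11.5 mm above the top of the sleeve, 62 mm behind the pivot (on the side away from the knob); 139.5 mm above the surface.
- knob_grip (a point): Middle of the upright black knob at the outer end of the inner arm: 24 mm diameter, 41 mm high, from 130 to 171 mm above the surface; this point is 152 mm above it. It stands on a grey 30 mm cube and is fixed to it; its middle is 135 mm from the pivot when the arm is locked in, 50 mm in front of the sleeve's mouth. Its x axis points outward along the arm.
- pointer (a point): Tip of the small black pointer that stands up through the slot on top of the sleeve and moves with the inner arm. x axis outward along the arm.
- mark_mid (a point): Middle of the red clip on the scale on top of the sleeve, 10 mm wide along the scale. x axis outward along the arm; the pointer is at the mark when both have the same place along this axis (the clip lies 11 mm to the side of the slot and its middle 4 mm lower than the pointer tip).
- mark (a joint): Place of the red clip on the scale, m, as the arm extension that brings the pointer to it: 0.065 to 0.105. It is clamped tight.
- head (a point): Glass face of the white sensor head, 26 mm diameter, which hangs under the grey cube below the knob; the face is 74 mm above the surface.
- mortar: Loose white porcelain mortar (bowl with a small spout), 118 to 126 mm across, 58 mm high; origin at the centre of its underside. It lies where the sensor head comes to stand.
- red_cap_bottle: Loose brown glass bottle with a red cap, 69 mm diameter, 158 mm high; origin at the centre of its underside. It stands on one side of the arm's final place.
- cylinder: Loose glass measuring cylinder, foot 62 mm, 186 mm high; origin at the centre of its underside. It stands on the other side of the arm's final place.

How it is judged:
On the way, in this order (a step that is already met when the one before it is completed fails the run):
1. the lock is released and the arm has popped out (over 15 mm), the boom not yet swung round (value of joint inner_arm above 0.015 m and value of joint boom below 0.8 rad), for 0.05 s.
2. the boom is swung round to its stop with the arm still short (extension under 50 mm) (value of joint boom above 0.9 rad and value of joint inner_arm below 0.05 m), for 0.1 s.
At the end, for the whole second after the job is handed in: The boom is at its stop (within 0.05 rad), the pointer is within 5 mm of the middle of the red mark along the scale, the arm is still, the sensor head is over the mortar (within 45 mm of its centre), and the fingers are still holding the arm (over 1 N) (x of pointer in the frame of mark_mid between -0.005 and 0.005 m and value of joint boom above 0.9 rad and velocity of joint inner_arm between -0.01 and 0.01 m/s and contact force between the fingers and inner_arm above 1 N and horizontal distance between head and mortar below 0.045 m); the arm keeps its last pose, push and grip.
It fails at once if the mortar is pushed (over 20 mm) or tipped (distance of mortar from where it was at the start of the episode above 0.02 m or angle between mortar's own z axis and vertical above 0.3 rad).
It fails at once if the brown bottle is pushed (over 20 mm) or tipped (distance of red_cap_bottle from where it was at the start of the episode above 0.02 m or angle between red_cap_bottle's own z axis and vertical above 0.3 rad).
It fails at once if the measuring cylinder is pushed (over 20 mm) or tipped (distance of cylinder from where it was at the start of the episode above 0.02 m or angle between cylinder's own z axis and vertical above 0.3 rad).
It also fails if it takes over 51 s, if anything falls off the work surface, if the arm or the gripper's body presses on something with over 40 N, if the wrist force passes 120 N, or if a joint passes its speed limit or range.

ROBOT

A 6-joint arm with a two-finger parallel gripper is mounted at the origin on a cart in front of the work surface, level with it; the furniture and walls round the work are solid. World frame = base frame: x ahead of the robot, y to its left, z up, the work surface at z = 0. Lengths are in m, angles in rad, forces in N, time in s.
With the tool pointing down it reaches from about 0.35 to 0.975 m from the base axis. Payload 7.1 kg.
Tool frame: the origin (TCP) lies midway between the tips of the shut fingers; the grasp point (between the pads) lies 19 mm behind it; z points along the fingers, x is the direction in which the jaws open and shut, and the axes are right-handed (so a half turn about z gives the same grasp; the last joint's range is limited). The gripper opens to 88 mm and grips with 3 to 60 N. Pads are 20 mm wide; open, the fingers measure 115 mm over their backs; the gripper's body (75 mm by 178 mm) begins 61 mm behind the grasp point.
Start: joints at [-1.316, 0.423, 1.63, -0, 1.089, -0.019], TCP at [0.169, -0.602, 0.223] pointing down, gripper open.
Joint ranges: [-3, 3], [-0.9, 2.11], [0.09, 2.58], [-1.31, 4.45], [0.11, 2.69], [-2.54, 2.54]. Speed limits (rad/s): [2.39, 2.39, 3.01, 3.14, 3.14, 3.14].

INTERFACE

Orientations are given as a unit quaternion [w, x, y, z].
In Python, from station import move_pose, movel, movej, command_gripper, wait, inverse_kinematics, read_camera, camera_info, MotionError, job_done, get_time, get_joint_pos, get_qvel, get_effort, get_tcp_pos, get_ee_rot, get_ft_force, get_ft_torque, get_grip_width gives the robot as it stands. Calls block until the motion is done:
- move_pose(position, orientation): joint-space move of the TCP to a pose.
- movel(position, frame=None, v=0.15, until_force=None): straight line of the TCP; frame=None keeps the orientation; v is the mean speed in m/s. With until_force (N) it stops when the force on the tool has changed by that much, and returns True; else False.
- movej(angles): joint-space move.
- command_gripper(opening): opening from 0.0 (shut) to 1.0 (fully open); the grip force is fixed at half the most; returns when the fingers have stopped.
- wait(seconds).
- inverse_kinematics(position, orientation): joint angles nearest the present ones, or None.
- read_camera(name): name is "scene" or "top" or "wrist"; returns the picture (480x640x3 uint8, red, green, blue); there is no depth.
- camera_info(name): a dict with "intrinsics" (3x3 intrinsics, pixels), "T" (4x4, takes a point from camera to world coordinates); the wrist camera has in their place "tool_from_camera" (4x4, takes a point from camera to tool coordinates, whose origin is the TCP and whose axes are the tool frame's). Camera axes: x right, y up, looking along -z (the intrinsics and any distortion apply to the point x, -y, -z); pixel columns grow to the right and rows downward; lengths in m; the calibration is good to about 2 mm. The wrist camera is an equidistant fisheye: a pixel r from the principal point sees the ray r / f radians off the axis. A picture is of the moment at which its call begins: read the wrist's pose just before it. camera_info takes no time and is no camera call.
A pose or a line that the arm cannot do raises MotionError and nothing moves.
- job_done(): hands the job in, once; it reports no verdict.
Readings, each from a call of its own:
- get_time(): time.
- get_joint_pos(): joint angles.
- get_qvel(): joint speeds.
- get_effort(): joint torques, N m.
- get_tcp_pos(): TCP position.
- get_ee_rot(): TCP orientation.
- get_ft_force(): force on the tool from outside, world axes, zero at the start.
- get_ft_torque(): the same for the moment, N m.
- get_grip_width(): opening from 0.0 (shut) to 1.0 (fully open).
Only numpy, scipy, OpenCV 4.12 (cv2) and the standard library are available. Lean on these libraries where they do the work, as an engineer would, in place of code of your own. Each camera call takes 0.05 s, during which the arm holds its last target.

## Working session

There is one attempt and no reset: what is moved stays moved. The work goes in short steps, each a Python script; the robot and the scene stay as the last script left them, time stands still between calls to the robot, and variables do not carry over. Pictures are saved under pics/ and viewed, and the job is handed in when it is done.

```bash
ls; mkdir -p pics
python3 - <<'E'
from station import *
import cv2
for n in ["scene","top","wrist"]:
    im=read_camera(n); cv2.imwrite(f"pics/{n}0.png",im[:,:,::-1])
    i=camera_info(n); print(n,{k:(v.tolist() if hasattr(v,'tolist') else v) for k,v in i.items()})
print(get_time(),get_tcp_pos(),get_ee_rot(),get_ft_force())
E
```

```text
pics
scene {'intrinsics': [[510.7576148216614, 0.0, 317.0983473522673], [0.0, 510.7576148216614, 246.11690032081333], [0.0, 0.0, 1.0]], 'T': [[-0.6940791086225212, 0.3429235109985471, -0.6329752416786898, 0.05392153009758328], [-0.7198463787595583, -0.34120448690372673, 0.6044838203819148, 0.48052282246950323], [-0.008682278532558351, 0.8752045267942766, 0.4836751537119612, 0.5293359126167849], [0.0, 0.0, 0.0, 1.0]]}
top {'intrinsics': [[497.35071194423415, 0.0, 321.5235629302816], [0.0, 497.35071194423415, 233.59102595905972], [0.0, 0.0, 1.0]], 'T': [[0.0977331789737159, 0.9749344952999907, -0.1998773513979121, 0.42970775195057676], [-0.9952125533348227, 0.09565166977397292, -0.0200681776510346, -0.04866875225292111], [-0.00044655623859256896, 0.20088177603656257, 0.9796153901628547, 0.9590624422888034], [0.0, 0.0, 0.0, 1.0]]}
wrist {'intrinsics': [[371.64829954431775, 0.0, 319.412407056155], [0.0, 371.64829954431775, 241.4342134892819], [0.0, 0.0, 1.0]], 'tool_from_camera': [[0.9999991964291104, 0.0009707835865923038, 0.0008153038451344665, -0.0005523578675479257], [0.001157903368855773, -0.9612621507248528, -0.2756333376854426, -0.07608328606281514], [0.0005161404075254915, 0.27563406023758547, -0.9612625023561575, -0.16176659104139104], [0.0, 0.0, 0.0, 1.0]]}
0.15 [ 0.16892079 -0.60130102  0.22207437] [-3.68629769e-04  7.96981450e-01 -6.04003496e-01 -4.58085150e-04] [-0.77030285  0.20814214 -0.37198409]
```

View pics/scene0.png

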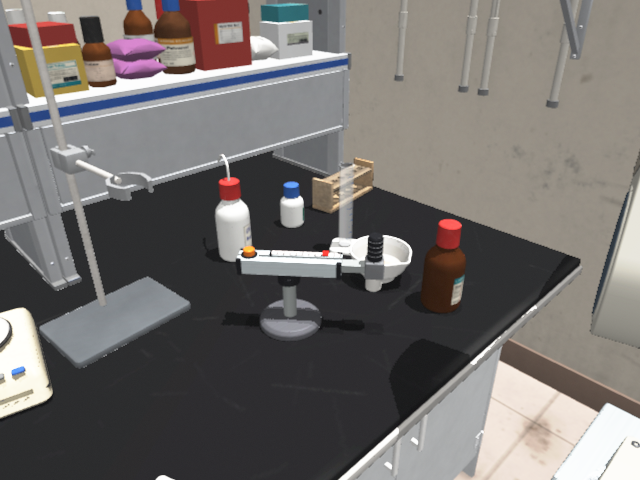

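View pics/top0.png

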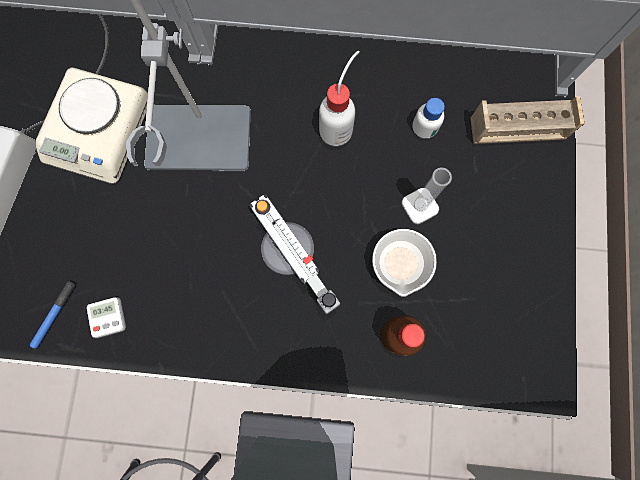

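The top view shows the button at about (262,207), the clip at about (308,260), the knob at about (329,300), the mortar at (404,262), the bottle cap at (413,335) and the cylinder at (420,205). Next I'll measure these points.

```bash
cat > h.py <<'E'
import numpy as np, cv2
from station import *
def ray(n,u,v,tcp=None):
    i=camera_info(n);K=np.array(i["intrinsics"]);T=np.array(i["T"])
    d=np.array([(u-K[0,2])/K[0,0],-(v-K[1,2])/K[1,1],-1.])
    return T[:3,3],T[:3,:3]@d
def plane(n,u,v,z):
    o,d=ray(n,u,v);return o+d*(z-o[2])/d[2]
def tri(a,b):
    (o1,d1),(o2,d2)=a,b
    A=np.stack([d1,-d2],1);s=np.linalg.lstsq(A,o2-o1,rcond=None)[0]
    p=o1+d1*s[0];q=o2+d2*s[1];return (p+q)/2,np.linalg.norm(p-q)
def blobs(im,lo,hi,roi,amin=8):
    h=cv2.cvtColor(im,cv2.COLOR_RGB2HSV);m=cv2.inRange(h,np.array(lo),np.array(hi))
    z=np.zeros_like(m);x0,y0,x1,y1=roi;z[y0:y1,x0:x1]=m[y0:y1,x0:x1]
    n,l,s,c=cv2.connectedComponentsWithStats(z)
    return [(c[i].round(1).tolist(),s[i].tolist()) for i in range(1,n) if s[i,4]>=amin]
E
python3 - <<'E'
from h import *
t=cv2.imread("pics/top0.png")[:,:,::-1].copy();s=cv2.imread("pics/scene0.png")[:,:,::-1].copy()
print("or",blobs(t,(8,150,120),(25,255,255),(240,190,285,225)),blobs(s,(8,150,120),(25,255,255),(235,235,265,275)))
print("clip",blobs(t,(0,150,100),(6,255,255),(285,230,330,280)),blobs(s,(0,150,100),(6,255,255),(300,240,340,270)))
print("cap",blobs(t,(0,150,100),(6,255,255),(380,300,450,370),40),blobs(s,(0,150,100),(6,255,255),(420,210,480,260),40))
print("mortar",blobs(t,(0,0,150),(180,70,255),(365,222,445,300),200))
for n,im,(x0,y0,x1,y1) in (("t",t,(235,185,355,325)),("s",s,(220,150,480,350))):
    c=im[y0:y1,x0:x1,::-1]; f=min(800/c.shape[1],600/c.shape[0]); cv2.imwrite(f"pics/crop_{n}.png",cv2.resize(c,None,fx=f,fy=f,interpolation=2))
E
```

```text
or [([261.4, 205.5], [257, 201, 11, 11, 74])] [([248.9, 251.2], [243, 246, 12, 11, 104])]
clip [([307.8, 259.1], [303, 255, 11, 9, 48])] [([325.2, 252.3], [322, 250, 7, 6, 34])]
cap [([412.1, 334.1], [402, 324, 23, 24, 237])] [([448.7, 233.4], [437, 219, 25, 30, 631])]
mortar [([403.5, 260.1], [373, 229, 64, 67, 3136])]
```

View pics/crop_t.png

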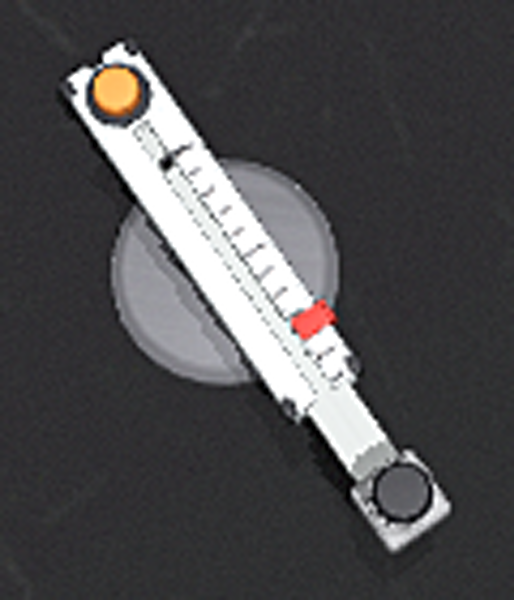

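View pics/crop_s.png

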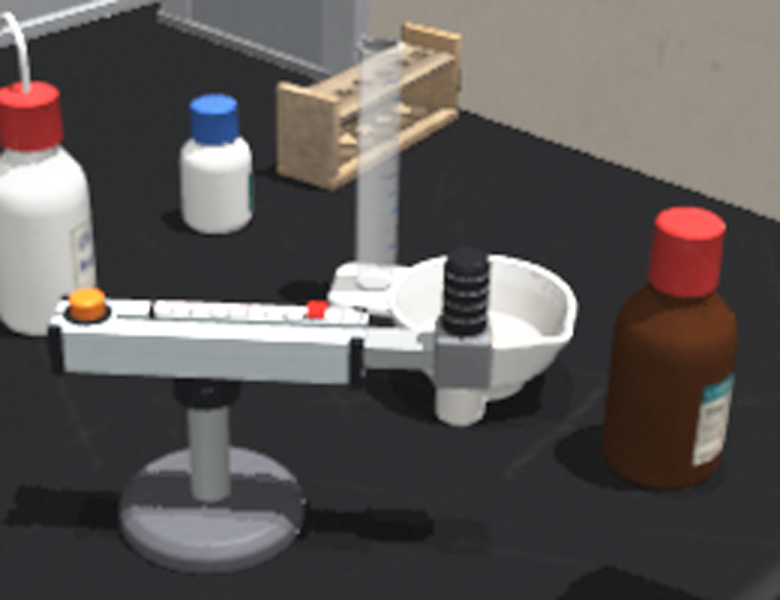

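Run:
```python
from h import *
np.set_printoptions(precision=4,suppress=True)
b=plane("top",261.7,205.7,.1395);k=plane("top",328.8,299.3,.171);f=plane("top",287.7,248,.008)
cl=plane("top",307.8,259.1,.131)
print("b",b,"tri",tri(ray("top",261.7,205.7),ray("scene",248.9,250.2)))
print("k",k,"tri top knob",tri(ray("top",328.8,299.3),ray("scene",375.5,235.5)))
print("foot",f,"clip",cl,tri(ray("top",307.8,259.1),ray("scene",325.2,252.3)))
d=k[:2]-b[:2];L=np.linalg.norm(d);d/=L;print("dist b-k",L,"exp .197; heading",np.degrees(np.arctan2(d[1],d[0])))
p=b[:2]+62*d/1000;print("pivot",p, "clip along",(cl[:2]-p)@d, "perp",np.cross(d,cl[:2]-p))
pt=plane("top",235+168/4.286,185+158/4.286,.134);print("pointer",pt,(pt[:2]-p)@d)
m=plane("top",403.5,261,.05);print("mortar",m,m[:2]-p,np.linalg.norm(m[:2]-p),np.degrees(np.arctan2(*(m[:2]-p)[::-1])))
print("bottle",plane("top",412.5,335,.158),tri(ray("top",412.1,334.1),ray("scene",448.7,233.4)))
print("cyl top",plane("top",441,177,.186),"foot",plane("top",420,206,.01))
print(np.linalg.norm(k[:2]))
```

```text
b [0.6352 0.0742 0.1395] tri (array([0.6357, 0.0743, 0.1358]), np.float64(0.0011889924830355957))
k [ 0.4865 -0.0543  0.171 ] tri top knob (array([ 0.4864, -0.0544,  0.1697]), np.float64(0.0003882221307453134))
foot [0.5889 0.0333 0.008 ] clip [ 0.5528 -0.013   0.131 ] (array([ 0.5528, -0.0131,  0.1303]), np.float64(0.00043918016313737834))
dist b-k 0.19649626455471633 exp .197; heading -139.18611869494111
pivot [0.5883 0.0337] clip along 0.05734239460153676 perp 0.012141631052418823
pointer [0.6105 0.0504 0.134 ] -0.027712792423695
mortar [ 0.5786 -0.1856  0.05  ] [-0.0097 -0.2193] 0.21947172127801065 -92.53283422450316
bottle [ 0.4446 -0.1911  0.158 ] (array([ 0.4458, -0.1945,  0.1367]), np.float64(0.0012803255423731667))
cyl top [ 0.6998 -0.2168  0.186 ] foot [ 0.6975 -0.2169  0.01  ]
0.4895087736730269<stdin>:9: DeprecationWarning: Arrays of 2-dimensional vectors are deprecated. Use arrays of 3-dimensional vectors instead. (deprecated in NumPy 2.0)
```

```bash
cat >> h.py <<'E'
from scipy.spatial.transform import Rotation as R
def quat(phi):  # tool down, tool x at heading phi
    x=np.array([np.cos(phi),np.sin(phi),0]);z=np.array([0,0,-1.]);M=np.stack([x,np.cross(z,x),z],1)
    q=R.from_matrix(M).as_quat();return [q[3],q[0],q[1],q[2]]
E
python3 - <<'E'
from h import *
np.set_printoptions(precision=3,suppress=True)
print("ring",tri(ray("top",146,142),ray("scene",130,185)))
print("holder",tri(ray("top",155,45),ray("scene",72,158)))
P=np.array([.5883,.0337])
for k in (0,90,180,270):
    ph=np.radians(-139.2+k);print("btn",k,inverse_kinematics([.6352,.0742,.135],quat(ph)))
    for h in (-139.2,-115,-92.5):
        a=np.radians(h);p=P+.162*np.array([np.cos(a),np.sin(a)])
        print("  ",k,h,inverse_kinematics([*p,.137],quat(a+np.radians(k))))
    a=np.radians(-92.5);p=P+.22*np.array([np.cos(a),np.sin(a)]);print("  fin",inverse_kinematics([*p,.137],quat(a+np.radians(k))))
E
```

```text
ring (array([0.676, 0.228, 0.28 ]), np.float64(0.007209539148221168))
holder (array([0.831, 0.241, 0.282]), np.float64(0.004114354714926586))
btn 0 [ 0.098  0.548  1.653 -0.     0.94   2.527]
   0 -139.2 [-0.179  0.332  2.026 -0.     0.784  2.251]
   0 -115 [-0.237  0.409  1.896 -0.     0.836  1.77 ]
   0 -92.5 [-0.237  0.489  1.755 -0.     0.897  1.377]
  fin [-0.331  0.505  1.726 -0.     0.91   1.284]
btn 90 [ 0.098  0.548  1.653 -0.     0.94   0.956]
   90 -139.2 [-0.179  0.332  2.026 -0.     0.784  0.68 ]
   90 -115 [-0.237  0.409  1.896 -0.     0.836  0.2  ]
   90 -92.5 [-0.237  0.489  1.755 -0.     0.897 -0.193]
  fin [-0.331  0.505  1.726 -0.     0.91  -0.287]
btn 180 [ 0.098  0.548  1.653 -0.     0.94  -0.614]
   180 -139.2 [-0.179  0.332  2.026 -0.     0.784 -0.891]
   180 -115 [-0.237  0.409  1.896 -0.     0.836 -1.371]
   180 -92.5 [-0.237  0.489  1.755 -0.     0.897 -1.764]
  fin [-0.331  0.505  1.726 -0.     0.91  -1.858]
btn 270 [ 0.098  0.548  1.653 -0.     0.94  -2.185]
   270 -139.2 [-0.179  0.332  2.026 -0.     0.784 -2.462]
   270 -115 None
   270 -92.5 None
  fin None
```

Run:
```python
from h import *
np.set_printoptions(precision=4,suppress=True)
q=quat(np.radians(-139.2+180))
command_gripper(0.0)
p=get_tcp_pos(); movel([p[0],p[1],.33],v=.3)
move_pose([.6352,.0742,.30],q)
movel([.6352,.0742,.165],v=.2)
print(get_time(),get_tcp_pos(),get_ft_force())
for n in ("wrist","scene"): cv2.imwrite(f"pics/{n}1.png",read_camera(n)[:,:,::-1])
```

```text
5.7167 [0.6361 0.0741 0.1661] [-0.0413  0.0697  0.3229]
```

View pics/wrist1.png

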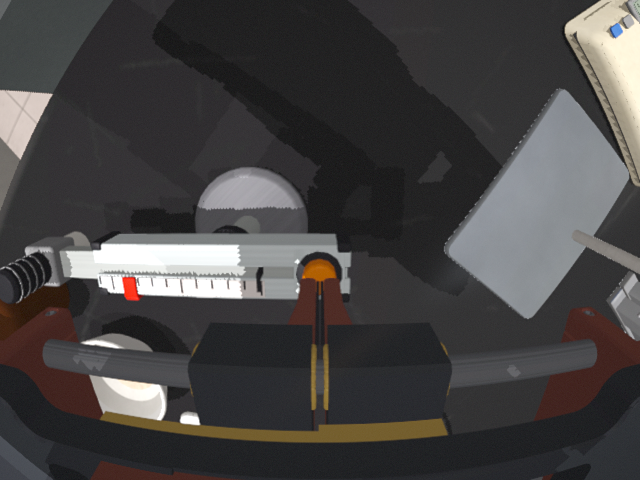

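View pics/scene1.png

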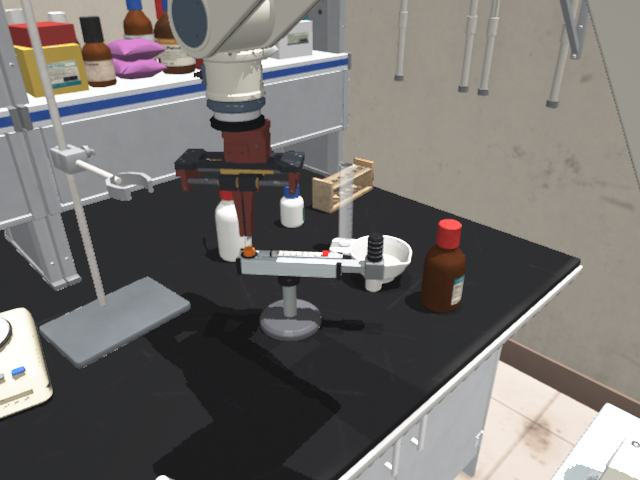

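The closed fingertips are right above the orange button (wrist view, about (320,270)) and the boom hasn't moved. Now I'll press.

Run:
```python
from h import *
np.set_printoptions(precision=4,suppress=True)
r=movel([.6352,.0742,.1325],v=.03,until_force=6)
print(r,get_time(),get_tcp_pos(),get_ft_force())
wait(.4)
print(get_tcp_pos(),get_ft_force())
for n in ("wrist","scene"): cv2.imwrite(f"pics/{n}2.png",read_camera(n)[:,:,::-1])
```

```text
True 6.8 [0.635  0.0741 0.1338] [-0.5788 -1.1515  4.6155]
[0.635  0.0741 0.1338] [-0.8341  0.4296  5.298 ]
```

View pics/wrist2.png

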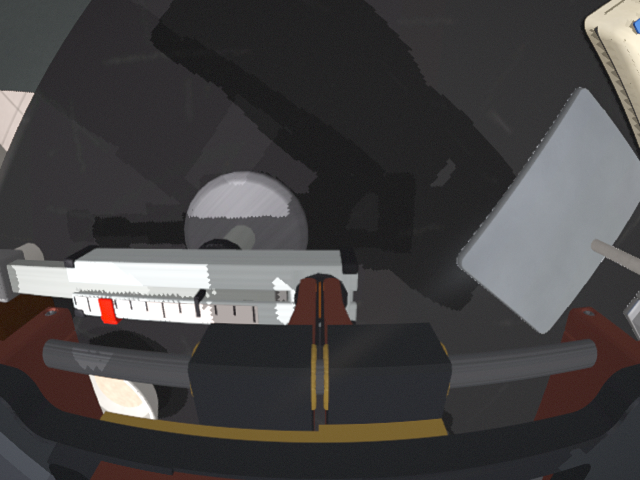

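The pointer moved from about (260,280) to (200,300), so the arm has popped out. I'll lift, find the knob again and go to it.

Run:
```python
from h import *
np.set_printoptions(precision=4,suppress=True)
a=np.radians(-139.2);p=np.array([.5883,.0337])+.162*np.array([np.cos(a),np.sin(a)])
movel([.6352,.0742,.21],v=.2)
movel([*p,.215],v=.2)
command_gripper(0.8)
print(get_time(),get_tcp_pos(),get_ee_rot(),p)
for n in ("wrist","scene","top"): cv2.imwrite(f"pics/{n}3.png",read_camera(n)[:,:,::-1])
```

```text
10.25 [ 0.4657 -0.0722  0.215 ] [-0.0003  0.9373  0.3486 -0.001 ] [ 0.4657 -0.0722]
```

View pics/wrist3.png

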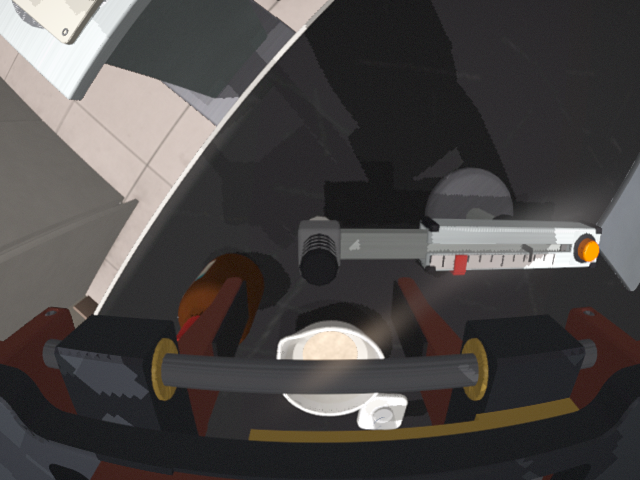

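View pics/scene3.png

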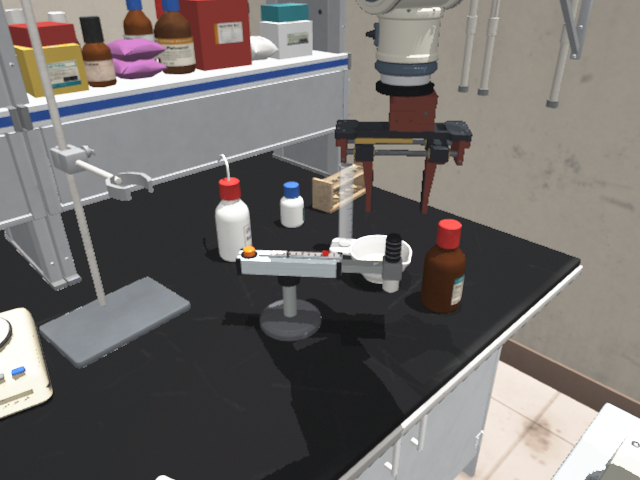

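View pics/top3.png

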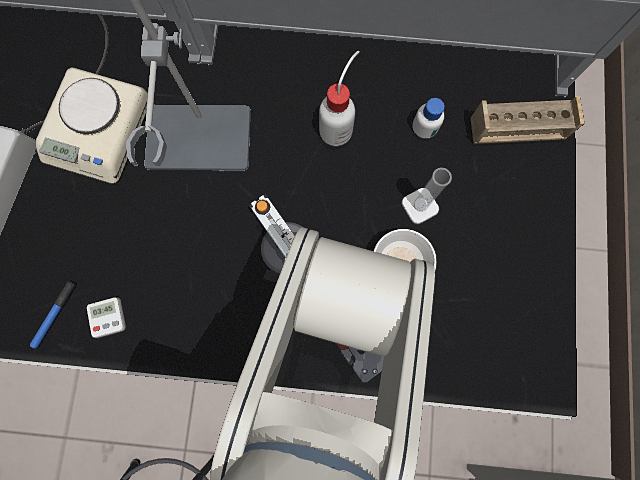

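Run:
```python
from h import *
np.set_printoptions(precision=4,suppress=True)
print(plane("scene",393.7,236,.171), [.4657,-.0722])
i=camera_info("wrist");K=np.array(i["intrinsics"]);T=np.array(i["tool_from_camera"])
q=get_ee_rot();M=R.from_quat([q[1],q[2],q[3],q[0]]).as_matrix();t=np.array(get_tcp_pos())
def wr(u,v):
    a=np.array([u-K[0,2],v-K[1,2]]);r=np.linalg.norm(a);th=r/K[0,0];s=a/r*np.sin(th)
    d=np.array([s[0],-s[1],-np.cos(th)]);return t+M@T[:3,3], M@T[:3,:3]@d
o,d=wr(320,266);print(o+d*(.171-o[2])/d[2])
```

```text
[ 0.4644 -0.0706  0.171 ] [0.4657, -0.0722]
[ 0.4652 -0.0701  0.171 ]
```

Run:
```python
from h import *
np.set_printoptions(precision=4,suppress=True)
movel([.4652,-.0715,.137],v=.12)
print(get_ft_force(),get_tcp_pos())
command_gripper(0.0)
print(get_time(),get_grip_width()*88,get_ft_force(),get_tcp_pos())
cv2.imwrite("pics/scene4.png",read_camera("scene")[:,:,::-1])
cv2.imwrite("pics/wrist4.png",read_camera("wrist")[:,:,::-1])
```

```text
[1.0284 0.6498 0.0894] [ 0.4656 -0.0716  0.1374]
11.9917 23.567105753986674 [ 0.2458 -0.1028  0.5614] [ 0.4652 -0.0715  0.137 ]
```

View pics/scene4.png

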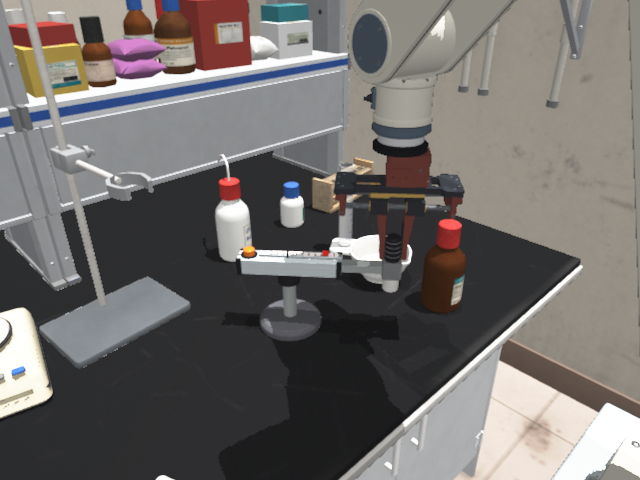

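View pics/wrist4.png

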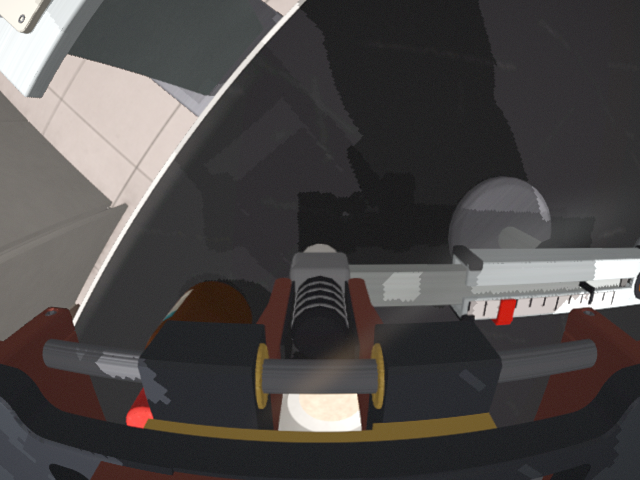

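The knob is gripped at about 24 mm opening. Next, the swing at constant radius.

Run:
```python
from h import *
np.set_printoptions(precision=4,suppress=True)
P=np.array([.5883,.0337]);t=np.array(get_tcp_pos());v=t[:2]-P
r=np.linalg.norm(v);h0=np.degrees(np.arctan2(v[1],v[0]));print(r,h0)
def go(h,**k):
    a=np.radians(h);return movel([*(P+r*np.array([np.cos(a),np.sin(a)])),.137],frame=quat(a+np.pi),**k)
for h in np.linspace(h0,-100,6)[1:]:
    go(h,v=.07); f=get_ft_force();print(round(h,1),get_time(),f)
for h in np.arange(-98,-83,2):
    s=go(h,v=.05,until_force=6);f=get_ft_force();print(h,s,get_time(),f,get_tcp_pos())
    if s or np.linalg.norm(f[:2])>5: break
t=np.array(get_tcp_pos());v=t[:2]-P;print(np.linalg.norm(v),np.degrees(np.arctan2(v[1],v[0])))
for n in ("wrist","scene","top"): cv2.imwrite(f"pics/{n}5.png",read_camera(n)[:,:,::-1])
```

```text
0.16188781250300194 -139.47214589534576
-131.6 12.5583 [-0.1426  0.1741  2.3085]
-123.7 13.025 [-0.5914  0.3881  1.1872]
-115.8 13.4917 [0.0756 0.7384 1.3489]
-107.9 13.9583 [-0.3058 -0.0424  1.958 ]
-100.0 14.425 [-0.3659  0.2507  2.4597]
-98 False 14.6917 [-0.8778  0.1452  2.561 ] [ 0.5654 -0.1265  0.137 ]
-96 False 14.9583 [-0.9523 -0.3295  2.0103] [ 0.5712 -0.1273  0.137 ]
-94 True 15.1667 [-2.9088 -0.1804  5.5675] [ 0.5752 -0.1275  0.1369]
0.16171219122956426 -94.66216524819066
```

View pics/scene5.png

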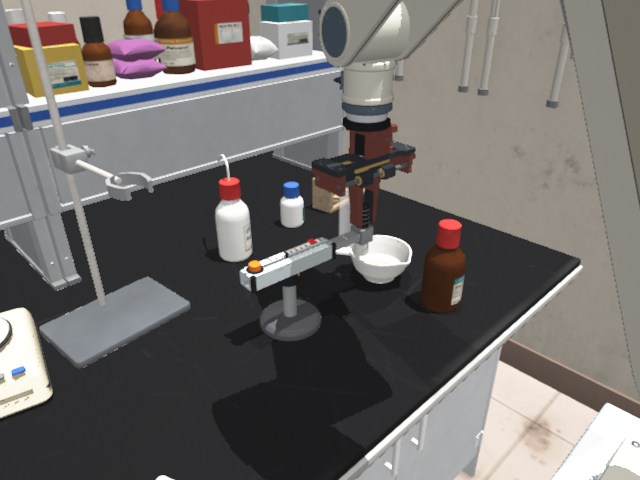

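View pics/wrist5.png

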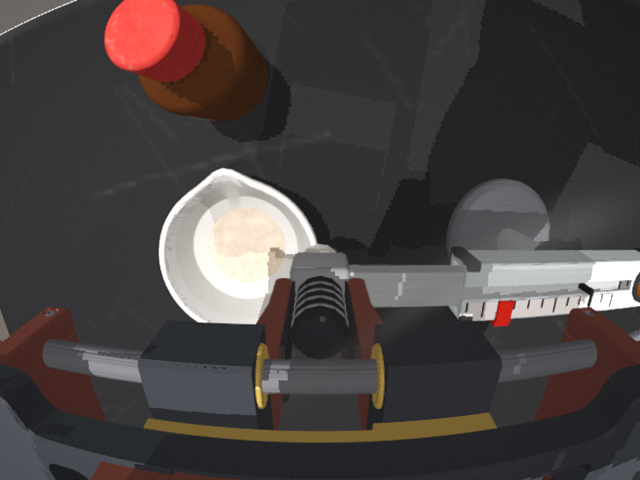

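View pics/top5.png

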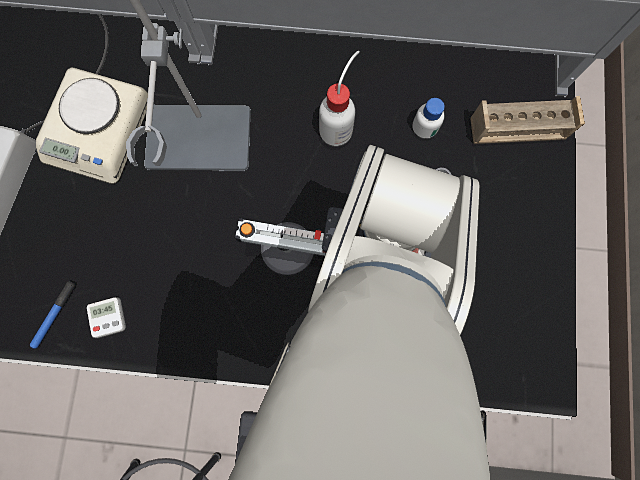

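Run:
```python
from h import *
np.set_printoptions(precision=4,suppress=True)
P=np.array([.5883,.0337])
t=cv2.imread("pics/top5.png")[:,:,::-1].copy()
def btn(t):
    o=blobs(t,(8,150,120),(25,255,255),(225,190,285,250));b=plane("top",o[0][0][0]+.3,o[0][0][1]+.2,.1395)
    v=P-b[:2];print(o,b,np.linalg.norm(v),np.degrees(np.arctan2(v[1],v[0])))
btn(t)
print(get_ft_force(),get_tcp_pos())
r=.1617
for h in (-94,-93,-92):
    a=np.radians(h);s=movel([*(P+r*np.array([np.cos(a),np.sin(a)])),.137],v=.03,until_force=8)
    wait(.15);f=get_ft_force();print(h,s,f,get_tcp_pos(),get_time());btn(read_camera("top"))
    if s or abs(f[0])>6: break
```

```text
[([246.0, 228.5], [241, 223, 11, 12, 98])] [0.5929 0.0951 0.1395] 0.0616124319040312 -94.3033150453141
[-2.7331  0.3236  5.9694] [ 0.5752 -0.1275  0.1369]
-94 False [-6.4593 -0.475   6.434 ] [ 0.5752 -0.1273  0.1369] 15.7167
[([246.1, 228.5], [241, 223, 11, 12, 98])] [0.5929 0.095  0.1395] 0.061446374443849996 -94.33035815076362
```

Run:
```python
from h import *
np.set_printoptions(precision=4,suppress=True)
P=np.array([.5883,.0337]);a=np.radians(-94.3)
movel([*(P+.217*np.array([np.cos(a),np.sin(a)])),.137],v=.06)
wait(.2);print(get_ft_force(),get_tcp_pos(),get_time(),get_grip_width()*88)
for n in ("wrist","scene","top"): cv2.imwrite(f"pics/{n}6.png",read_camera(n)[:,:,::-1])
s=cv2.imread("pics/scene6.png");cv2.imwrite("pics/s6c.png",cv2.resize(s[215:295,235:395],None,fx=5,fy=5,interpolation=2))
s=cv2.imread("pics/top6.png");cv2.imwrite("pics/t6c.png",cv2.resize(s[205:265,230:340],None,fx=7,fy=7,interpolation=2))
```

```text
[-5.4126  2.5083  5.1417] [ 0.5709 -0.1825  0.1368] 17.0417 23.3816105918011
```

View pics/s6c.png

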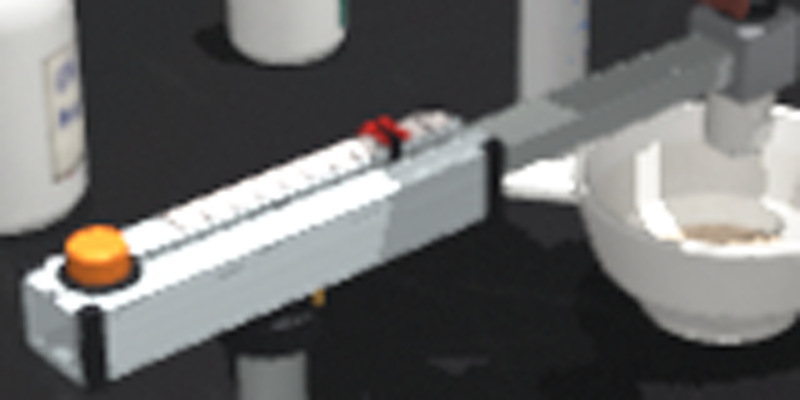

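View pics/t6c.png

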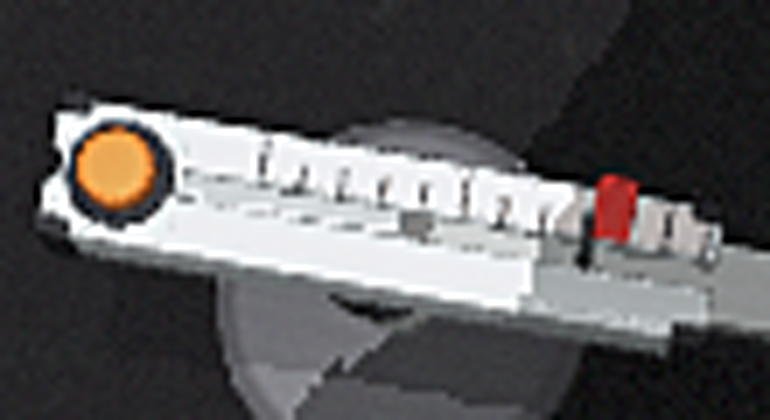

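View pics/wrist6.png

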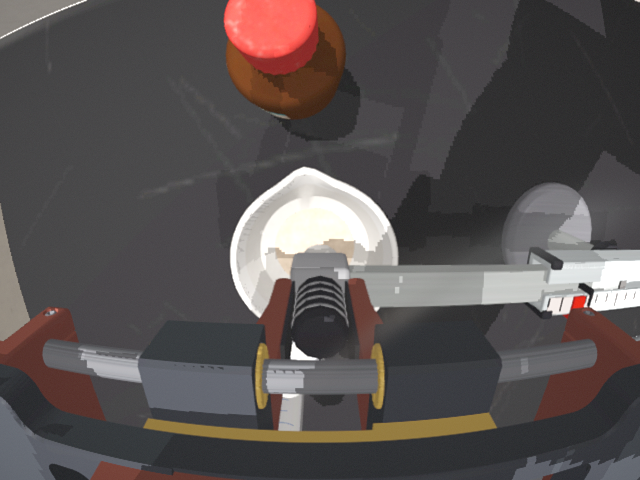

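```bash
cat > meas.py <<'E'
from h import *
np.set_printoptions(precision=4,suppress=True)
def meas(t,s,pt,ps):
    a=np.radians(-94.4);d=np.array([np.cos(a),np.sin(a)])
    c=blobs(t,(0,120,90),(8,255,255),(300,220,335,245));cs=blobs(s,(0,120,60),(8,255,255),(300,230,325,250));print(c,cs)
    c=c[0][0];cs=cs[0][0]
    C=plane("top",*c,.131);Pp=plane("top",*pt,.134);print("top: pointer-clip",(Pp-C)[:2]@d,"side",np.linalg.norm((Pp-C)[:2]-d*((Pp-C)[:2]@d)))
    C=plane("scene",*cs,.131);Pp=plane("scene",*ps,.134);print("scene:",(Pp-C)[:2]@d,"side",np.linalg.norm((Pp-C)[:2]-d*((Pp-C)[:2]@d)))
    print(tri(ray("top",*pt),ray("scene",*ps)))
E
python3 - <<'E'
from meas import *
t=cv2.imread("pics/top6.png")[:,:,::-1].copy();s=cv2.imread("pics/scene6.png")[:,:,::-1].copy()
meas(t,s,(230+586/7,205+238/7),(235+395/5,215+143/5))
E
```

```text
[([317.3, 234.2], [315, 230, 6, 10, 49])] [([311.0, 240.4], [307, 238, 9, 6, 31])]
top: pointer-clip -0.004380995681820348 side 0.009798479626482066
scene: -0.006644037191508767 side 0.015991725365390227
(array([ 0.5873, -0.0202,  0.1301]), np.float64(0.002462932094275408))
```

Run:
```python
from meas import *
P=np.array([.5883,.0337]);a=np.radians(-94.3)
movel([*(P+.2212*np.array([np.cos(a),np.sin(a)])),.137],v=.03)
wait(.3);t=np.array(get_tcp_pos());print(get_ft_force(),t,np.linalg.norm(t[:2]-P),get_time())
for n in ("scene","top"): cv2.imwrite(f"pics/{n}7.png",read_camera(n)[:,:,::-1])
s=cv2.imread("pics/scene7.png");cv2.imwrite("pics/s7c.png",cv2.resize(s[225:265,290:350],None,fx=13,fy=13,interpolation=2))
s=cv2.imread("pics/top7.png");cv2.imwrite("pics/t7c.png",cv2.resize(s[215:255,290:340],None,fx=14,fy=14,interpolation=2))
```

```text
[-5.0207  2.4695  4.1179] [ 0.5707 -0.1866  0.1368] 0.2210119265964682 17.7833
```

View pics/t7c.png

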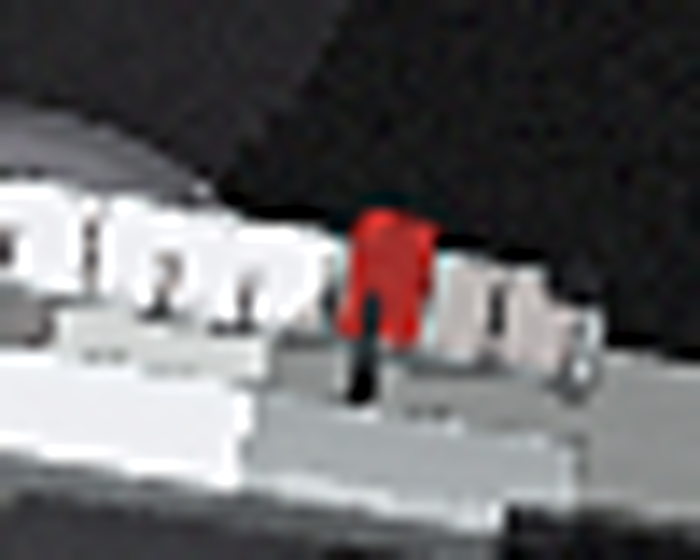

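View pics/s7c.png

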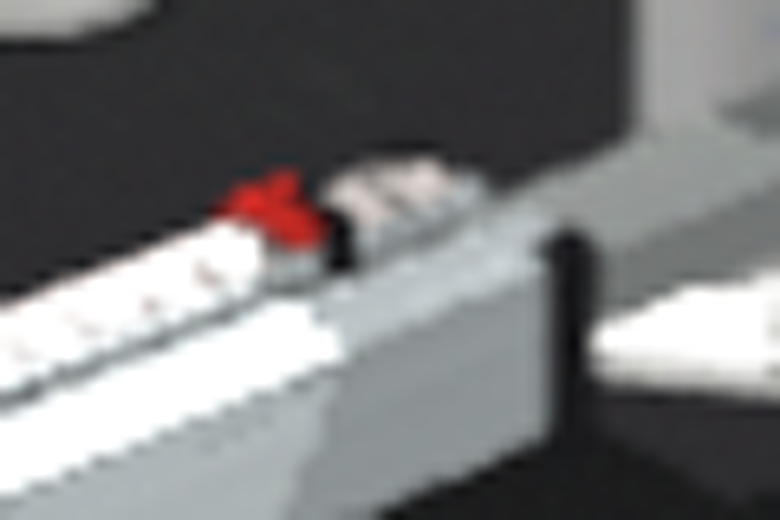

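Run:
```python
from meas import *
t=cv2.imread("pics/top7.png")[:,:,::-1].copy();s=cv2.imread("pics/scene7.png")[:,:,::-1].copy()
meas(t,s,(290+369/14,215+330/14),(290+340/13,225+230/13))
P=np.array([.5883,.0337])
o=blobs(t,(8,150,120),(25,255,255),(225,190,285,250));b=plane("top",o[0][0][0]+.3,o[0][0][1]+.2,.1395);v=P-b[:2];print(np.degrees(np.arctan2(v[1],v[0])))
print("cap",blobs(s,(0,150,100),(6,255,255),(420,210,480,260),40))
d=cv2.absdiff(cv2.imread("pics/scene7.png"),cv2.imread("pics/scene0.png"))[225:330,340:480].max(2);print((d>60).sum(),np.argwhere(d>60).min(0),np.argwhere(d>60).max(0))
cv2.imwrite("pics/s7b.png",s[:,:,::-1])
wait(.3);print(get_tcp_pos(),get_ft_force(),get_grip_width()*88,get_time(),np.abs(get_qvel()).max())
```

```text
[([317.3, 234.1], [314, 230, 7, 10, 47])] [([310.7, 240.7], [307, 238, 8, 6, 29])]
top: pointer-clip -8.258280721421437e-05 side 0.008467272811212486
scene: -0.0010177302421492263 side 0.015392035493755882
(array([ 0.588 , -0.025 ,  0.1298]), np.float64(0.0036778815597257983))
-94.17275528413323
cap [([448.7, 233.5], [437, 219, 25, 30, 627])]
1769 [0 0] [66 54]
[ 0.5707 -0.1866  0.1368] [-5.2197  1.6672  4.9409] 23.210250449750937 18.1833 0.002174233076744628
```

View pics/s7b.png

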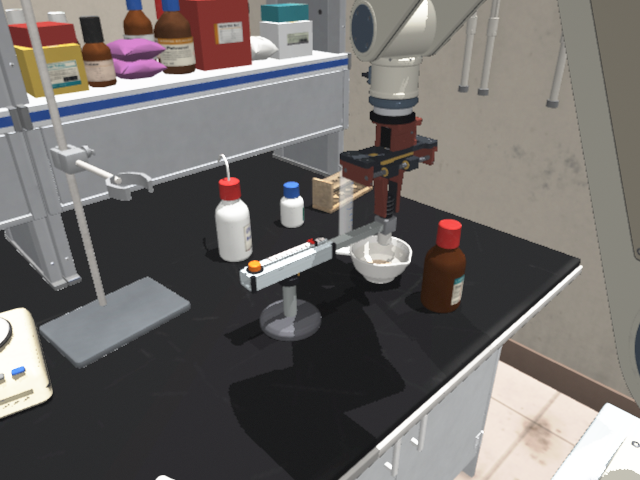

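The head is over the mortar at about (383,258), the bottle and cylinder haven't moved, and the pointer is at the clip within about 1 mm. I'm handing in.

```bash
python3 -c "
from station import *
job_done();print(get_time())"
```

```text
the job is handed in; nothing more can be done
the job is handed in; nothing more can be done
```

The job is handed in, still holding the knob at the red mark, at about 18 s of the 51 s allowed. The hand-in gives no verdict.

**What I did:** I pressed the orange button until the arm popped out, then gripped the knob. I swung the boom to its stop with the arm about 27 mm out, then drew it out to about 86 mm.

**Last checks:**
- **Pointer:** it was 0.1 mm short of the clip's middle in the top view and 1.0 mm short in the scene view. The limit is 5 mm. My earlier estimate of the mark was about 85 mm.
- **Stop:** the boom pressed against it with about 5 N sideways and did not move further.
- **Head:** it stood about 8 mm from the mortar's centre, against a limit of 45 mm.
- **Grip and motion:** the fingers were still closed on the knob (23 mm opening), and the arm was at rest.
- **Objects:** the bottle cap was where it started in the picture. The mortar and cylinder looked undisturbed, though I checked those two only by eye.

**Disagreements:** the two-view fix of the pointer tip was poor, with rays missing by 3.7 mm and the height coming out 4 mm low. The pointer's sideways offset from the clip came out at 8.5 mm in one view and 15.4 mm in the other, where 11 mm is right. I relied on the measurement along the scale and on the arm's own position, which agreed to about 1 mm.

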